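# Release the long sample tube from the gated chute

## Task

Two sealed sample containers lie at the top of the double chute on the clinic desk, each held back by its own gate. With the fingertips, press down the paddle of the rocking lever whose gate holds back the longer container, keep it down until that container has rolled all the way to the end of its chute, then let the paddle come up so that the gate closes again. Do not touch either container, keep the shorter one's gate shut, and leave the other things on the desk where they stand.

Things in the scene. Friction and masses are not known exactly. Their poses are not given: they have to be found in the camera images.
- station: Fixed white/grey sheet-metal double chute. Origin: on the desk under it, midway between the levers; x away from the paddle side, y to the left lane, z up. Base x -85..145, y -230..230, 12 thick (mm). Lanes (left y>0, right y<0) run along y at x=90, 76 wide inside; floors fall outward at 11 deg from a ridge at y=0 (75 high, divider to 115 high). Containers wait with middles about y=+60, -60.
- lever_left (a joint): Left rocking lever (along station x at y=+75 mm, pivot at x=-40, 125 mm high, cheek tops 134), rad: 0 = gate shut, grows as the paddle goes down, stop at 0.40. Paddle centre 100 mm from the pivot on the near side, gate plate 97-163 mm beyond it. A spring shuts it. Press force about 3 N at first, 6 N fully down (35-39 mm travel); a container can pass from about 0.2 rad (20 mm travel).
- lever_right (a joint): The same for the right rocking lever (station y = -75 mm).
- pad_left (a point): Centre of the upper face of the left lever's paddle, a flat grey plate 36 mm (along station x) x 32 mm (along station y), 6 mm thick, about 135 mm above the desk when the gate is shut; it tips with the lever. Nothing stands below it.
- pad_right (a point): The same for the right lever's paddle.
- long_tube: The longer sealed container: white cylinder with blue cap, diameter 26 mm, length 62 mm, 25 to 50 g, loose, lying along station x in either lane. Once released it rolls in about 0.5 s to the lane end wall (inner face at station y=+221 or -221 mm, floor 32 mm and wall top 68 mm high there) and rests with its middle about 208 mm from the ridge. Origin in its middle, x along its length.
- short_pot: The shorter sealed container: same make and diameter 26 mm, length 30 mm, loose, lying in the other lane. Origin in its middle, x along its length.
- bottle: Bystander: loose pale bottle, diameter 48 mm, height 120 mm, standing left of the paddles. Origin at the centre of its underside.
- jar: Bystander: loose white jar, diameter 56 mm, height 75 mm, standing right of the paddles. Origin at the centre of its underside.
Mind the look-alikes: they are no part of the job. What is shaped like the short_pot but orange, red or yellow is not meant.

How it is judged (in metres and radians):
On the way, in this order (a step that is already met when the one before it is completed fails the run):
1. the gate that holds back the long tube is being lifted by its lever (((y of long_tube in the frame of station above 0 m and value of joint lever_left above 0.12 rad) or (y of long_tube in the frame of station below 0 m and value of joint lever_right above 0.12 rad))), for 0.02 s.
2. the long tube has rolled to the end of its chute (((y of long_tube in the frame of station above 0.185 m and z of long_tube in the frame of station below 0.065 m and x of long_tube in the frame of station between 0.05 and 0.13 m) or (y of long_tube in the frame of station below -0.185 m and z of long_tube in the frame of station below 0.065 m and x of long_tube in the frame of station between 0.05 and 0.13 m))), for 0.2 s.
At the end, for the whole second after the job is handed in: The long tube lies at rest at the end of its chute (its middle more than 185 mm from the ridge along the station's y, inside the lane), both gates are shut (levers under 0.05 rad), and the short pot is still behind its gate (its middle within 75 mm of the ridge) (((y of long_tube in the frame of station above 0.185 m and z of long_tube in the frame of station below 0.065 m and x of long_tube in the frame of station between 0.05 and 0.13 m) or (y of long_tube in the frame of station below -0.185 m and z of long_tube in the frame of station below 0.065 m and x of long_tube in the frame of station between 0.05 and 0.13 m)) and value of joint each of lever_left, lever_right below 0.05 rad and linear speed of long_tube below 0.03 m/s and y of short_pot in the frame of station between -0.075 and 0.075 m and z of short_pot in the frame of station below 0.095 m); the robot touches nothing.
It fails at once if a container was touched by the robot (contact force between any of the fingers, the arm and long_tube above 0.3 N or contact force between any of the fingers, the arm and short_pot above 0.3 N).
It fails at once if a container was lifted out of its lane (z of any of long_tube, short_pot in the frame of station above 0.105 m).
It fails at once if the short pot's gate was opened ((y of short_pot in the frame of station above 0 m and value of joint lever_left above 0.1 rad) or (y of short_pot in the frame of station below 0 m and value of joint lever_right above 0.1 rad)).
It fails at once if the bottle or jar was moved more than 15 mm or tipped (distance of any of bottle, jar from where it was at the start of the episode above 0.015 m or angle between any of bottle, jar's own z axis and vertical above 0.3 rad).
It also fails if it takes over 29 s, if anything falls off the work surface, if the arm or the gripper's body presses on something with over 40 N, if the wrist force passes 120 N, or if a joint passes its speed limit or range.

## Robot

A 6-joint arm with a two-finger parallel gripper is mounted at the origin on the work surface. World frame = base frame: x ahead of the robot, y to its left, z up, the work surface at z = 0. Lengths are in mm, angles in rad, forces in N, time in s.
With the tool pointing down it reaches from about 275 to 1000 mm from the base axis. Payload 8.4 kg.
Tool frame: the origin (TCP) lies at the very end of the fingers, on their centre line; the grasp point (between the pads) lies 19 mm behind it; z points along the fingers, y is the direction in which the jaws open and shut (so a half turn about z gives the same grasp; the last joint's range is limited). The gripper opens to 85 mm and grips with 20 to 120 N. Pads are 22 mm wide; open, the fingers measure 114 mm over their backs; the gripper's body (76 mm by 85 mm) begins 54 mm behind the grasp point. The pads swing forward as they close: fully open they stand 13 mm farther back than shut.
Start: joints at [1.132, 0.353, 1.633, -0, 1.155, -0.002], TCP at [264.4, 566.322, 231.281] pointing down, gripper open.
Joint ranges: [-2.63, 2.63], [-0.92, 2.1], [0.06, 2.66], [-1.3, 4.44], [0, 2.69], [-3.02, 3.02]. Speed limits (rad/s): [2.22, 2.22, 2.79, 3.14, 3.14, 3.14].

## Interface

Orientations are given as [roll, pitch, yaw] about the fixed x, y, z axes, in that order (R = Rz(yaw) Ry(pitch) Rx(roll)).
In Python, from rig import sense, grab_frame, sign_off, masks_of gives the robot as it stands. The module is installed in compiled form; this text tells all that it offers.
- The arm moves only by the shell command python3 -m inch 'ROWS' [FORCE]. ROWS is JSON, a list of rows, each an object of numbers: "gripper": the finger opening in m, from 0 to 0.0854; "tx", "ty", "tz": the shift along the tool's x, y, z in m; "spin": the turn about the tool's z in degrees. In form: [{"gripper": .., "tx": .., "ty": .., "tz": .., "spin": ..}, ...]. A call has exactly 8 rows; each row shifts and turns the commanded pose from where the row before left it, along the tool's axes as they then stand; what a row does not reach is not made up. A row lasts 1/10 s, in which the tool goes at most 50 mm and 8.59 degrees, less where a joint would pass 70% of its speed; a pose out of reach is approached as far as the arm can. A call is refused whole if a number of a shift passes 0.05 or a number of a turn 8.59, either way. A call with a gripper value outside its range is refused whole. The fingers move at their own pace and stop on an object; FORCE is the grip in N (left out, the last holds). Time passes only in rows, so rows that do not move let the fingers close, or fill a call up. It gives the time, the measured TCP pose, the force and the opening at its end, in the units of the state.
- sense(): the state, without advancing time (a new reading comes with each control period).
- grab_frame(name): name is "scene" or "top" or "wrist"; returns a dict with "pixels" (420x560x3 uint8, red, green, blue), "K" (3x3 intrinsics, pixels), "extrinsics" (4x4, takes a point from camera to world coordinates). Camera axes: x right, y down, z forward; pixel columns grow to the right and rows downward; lengths in mm; the calibration is good to about 2 mm. A picture is of the moment at which its call begins. There is no depth.
- sign_off(): hands the job in, once; it reports no verdict.
Trained networks look in the newest picture that a camera, given by its name, has taken for a name from the list of things; names that differ only in an ending like _2 or _b are one class to them, and where a whole thing is asked for, a point or a joint stands for the part that bears it (a point fixed in the world has none). Each returns a list of dicts, best first, with "conf" (0 to 1); they miss things now and then, are a little off and sometimes report something else, mostly with a low value. They report only what shows in the picture. A call takes as long as a camera call. They do not tell look-alikes from the thing itself.
- masks_of(camera, target): "pixels" (420x560 bool, what is visible of it) and "centre" ([row, column] in pixels, amid what is visible of it).
The state is a dict: "clock": time; "qpos": joint angles; "qvel": joint speeds; "joint_efforts": joint torques, N m; "eef_pos": TCP position; "tcp_rot": TCP orientation; "contact_force": force on the tool from outside, world axes, zero at the start; "wrist_torque": the same for the moment, N m; "opening": opening from 0.0 (shut) to 1.0 (fully open).
Only numpy, scipy, OpenCV 4.12 (cv2) and the standard library are available. Lean on these libraries where they do the work, as an engineer would, in place of code of your own. Each camera call takes 0.05 s, during which the arm holds its last target.

## Working session

There is one attempt and no reset: what is moved stays moved. The work goes in short steps, Python scripts to look and compute and a shell command to move; the robot and the scene stay as the last step left them, time stands still between calls to the robot, and variables do not carry over. Pictures are saved under pics/ and viewed, and the job is handed in when it is done.

```bash
mkdir -p pics
python3 - <<'E'
from rig import *
import cv2, numpy as np
print(sense())
for n in ("scene","top"):
    f=grab_frame(n); cv2.imwrite(f"pics/{n}0.png",f["pixels"][:,:,::-1])
    np.savez(f"{n}0.npz",**f)
    print(n,f["K"].tolist(),np.round(f["extrinsics"],3).tolist())
    for t in ["station","lever_left","lever_right","pad_left","pad_right","long_tube","short_pot","bottle","jar"][:0]: pass
E
```

```text
{'clock': 0.0, 'qpos': array([ 1.13159483e+00,  3.53653199e-01,  1.63410037e+00,  4.36081950e-06,
        1.15521014e+00, -2.42907643e-03]), 'qvel': array([-5.72393631e-04, -1.42996143e-04, -1.89976691e-05,  1.23647712e-04,
       -7.99994082e-04,  1.07310687e-03]), 'joint_efforts': array([ 4.09567641e-03, -6.05247903e+01, -3.42072058e+01,  2.86773939e-04,
        9.21922037e-03,  1.85978115e-05]), 'eef_pos': array([264.20537536, 565.90275248, 230.57297502]), 'tcp_rot': array([-3.14022161e+00, -7.31758794e-06,  2.70481847e+00]), 'contact_force': array([0.19060405, 0.13338931, 0.11689482]), 'wrist_torque': array([-0.05893406, -0.02905561, -0.03850778]), 'opening': 1.001821401720474}
scene [[429.92103085467966, 0.0, 271.03511734175055], [0.0, 429.92103085467966, 209.69572459725492], [0.0, 0.0, 1.0]] [[0.781, 0.483, -0.397, 992.962], [0.625, -0.598, 0.502, -448.839], [0.005, -0.64, -0.768, 810.528], [0.0, 0.0, 0.0, 1.0]]
top [[394.5081315810719, 0.0, 278.5723127766602], [0.0, 394.5081315810719, 206.5840389274309], [0.0, 0.0, 1.0]] [[0.011, -0.994, 0.111, 520.224], [-1.0, -0.011, 0.004, 11.397], [-0.003, -0.111, -0.994, 894.523], [0.0, 0.0, 0.0, 1.0]]
```

View pics/scene0.png

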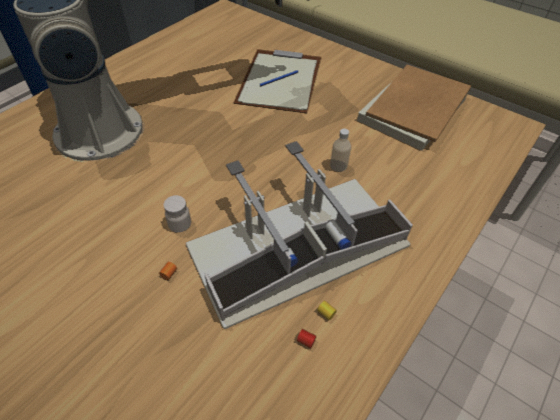

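View pics/top0.png

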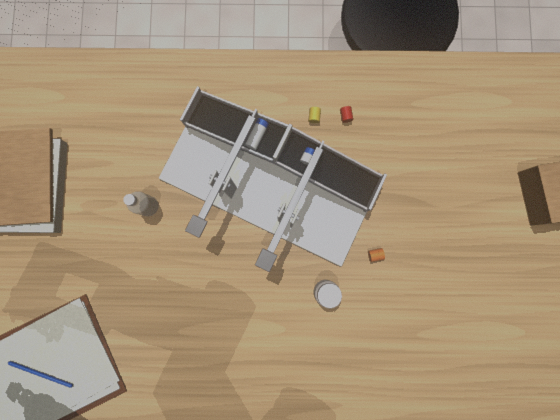

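Run:
```python
from rig import *
import numpy as np
for n in ("scene","top"):
    for t in ["station","pad_left","pad_right","long_tube","short_pot","bottle","jar"]:
        for d in masks_of(n,t)[:3]:
            ys,xs=np.nonzero(d["pixels"])
            print(n,t,round(d["conf"],2),np.round(d["centre"]),len(xs),xs.min(),xs.max(),ys.min(),ys.max())
```

```text
scene station 0.89 [246. 290.] 18655 187 412 142 327
scene station 0.64 [214. 261.] 1145 227 291 160 272
scene pad_left 0.68 [197. 329.] 981 286 356 142 242
scene pad_right 0.84 [212. 262.] 1172 227 290 160 273
scene pad_right 0.7 [246. 290.] 18875 187 411 141 328
scene long_tube 0.88 [237. 337.] 385 326 351 221 248
scene short_pot 0.66 [307. 325.] 218 318 336 301 319
scene short_pot 0.66 [268. 167.] 178 161 176 262 278
scene short_pot 0.52 [257. 294.] 111 288 298 249 266
scene bottle 0.94 [153. 341.] 643 330 351 129 171
scene jar 0.84 [215. 179.] 808 164 192 195 231
scene jar 0.38 [153. 342.] 613 331 351 129 170
top station 0.88 [179. 271.] 21146 160 385 87 270
top pad_left 0.58 [178. 221.] 1237 186 257 111 236
top pad_right 0.78 [220. 287.] 1209 255 322 143 272
top long_tube 0.82 [134. 259.] 396 245 268 119 149
top short_pot 0.74 [254. 377.] 214 367 384 247 261
top short_pot 0.63 [115. 313.] 166 309 320 107 122
top short_pot 0.62 [156. 306.] 143 301 312 147 164
top bottle 0.82 [202. 144.] 658 124 158 191 216
top jar 0.78 [292. 326.] 607 313 341 280 306
top jar 0.65 [156. 306.] 178 300 314 147 164
top jar 0.45 [179. 268.] 21329 159 385 87 270
```

```bash
cat > h.py <<'E'
import numpy as np
def load(n):
    f=np.load(n+"0.npz"); return f["K"],f["extrinsics"]
def ray(n,u,v):
    K,E=load(n); d=E[:3,:3]@np.linalg.inv(K)@[u,v,1]; return E[:3,3],d/np.linalg.norm(d)
def atz(n,u,v,z):
    o,d=ray(n,u,v); return o+d*(z-o[2])/d[2]
def tri(a,b):
    A=[];B=[]
    M=np.zeros((3,3));r=np.zeros(3)
    for n,uv in (("scene",a),("top",b)):
        o,d=ray(n,*uv);P=np.eye(3)-np.outer(d,d);M+=P;r+=P@o
    x=np.linalg.solve(M,r)
    return x
E
python3 - <<'E'
import cv2
a=cv2.imread("pics/top0.png")[80:280,150:400]
cv2.imwrite("pics/topz.png",cv2.resize(a,None,fx=3,fy=3,interpolation=cv2.INTER_CUBIC))
a=cv2.imread("pics/scene0.png")[130:330,180:420]
cv2.imwrite("pics/scenez.png",cv2.resize(a,None,fx=3,fy=3,interpolation=cv2.INTER_CUBIC))
E
```

```text
(no output)
```

View pics/topz.png

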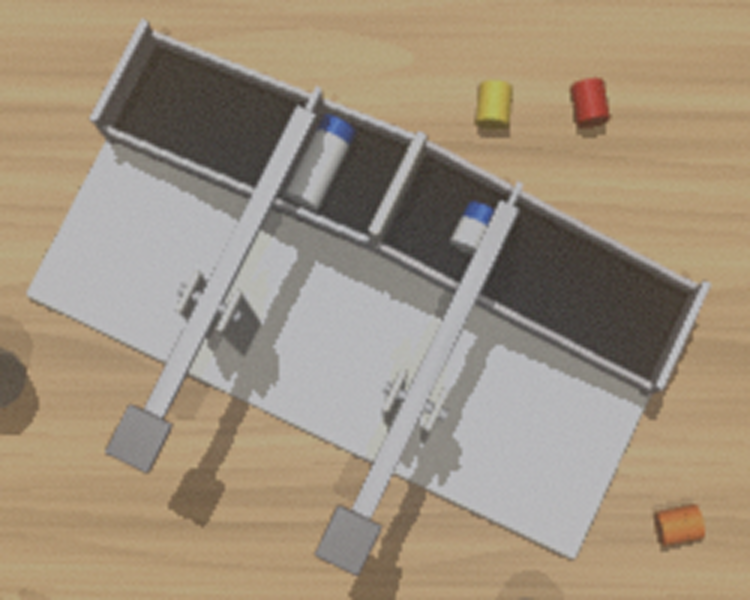

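View pics/scenez.png

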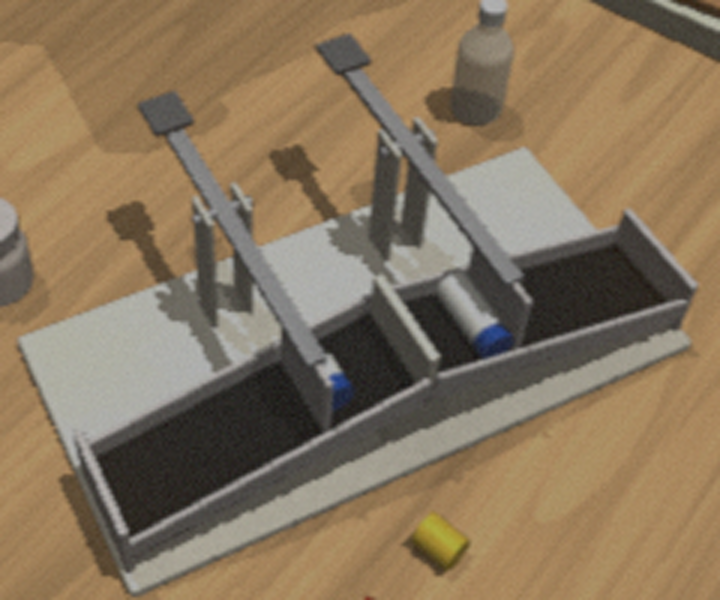

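The long tube is in the left lane, at top (259,134). The short pot is in the right lane, at top (306,156). The left paddle is at top (196,226) and scene (294,148).

Run:
```python
from h import *
L=tri((294.3,147.7),(196.3,225.7));R=tri((235,167.7),(266,259.7))
print(L,R,np.linalg.norm(L-R),atz("top",196.3,225.7,135),atz("scene",294.3,147.7,135),atz("top",266,259.7,135))
d=L-R; print("station y dir yaw",np.arctan2(d[1],d[0])-np.pi/2)
# bottle cap top, 120 high; base
print("bottle",atz("top",130,200,120),atz("scene",344,134,120),atz("scene",341,167,0))
print("jar",atz("top",329,295,75))
from rig import sense
from scipy.spatial.transform import Rotation as Ro
s=sense();print(s["clock"],s["eef_pos"],Ro.from_euler("xyz",s["tcp_rot"]).as_matrix().round(3))
# edges of lever for yaw
a=atz("top",150+150/3,80+410/3,137);b=atz("top",150+306/3,80+112/3,110);print(np.arctan2(*(b-a)[[1,0]]))
```

```text
[566.98122373 173.96766967 132.77473314] [503.26957007  38.14242083 132.44676272] 150.02593308464958 [566.2013177 172.8409288 135.       ] [568.90649418 172.69408894 135.        ] [502.76813688  37.48302606 135.        ]
station y dir yaw -0.4385995101981457
bottle [616.58168439 309.23565277 120.        ] [624.55946122 303.06284525 120.        ] [627.09364402 314.26816616   0.        ]
jar [431.53934695 -89.94824719  75.        ]
0.8 [264.41157783 566.30750323 231.27979801] [[-0.906  0.423  0.   ]
 [ 0.423  0.906 -0.   ]
 [-0.    -0.    -1.   ]]
-0.4262345731249879
```

```bash
python3 -m inch '[{"gripper":0,"tx":-0.027,"ty":-0.014},{"gripper":0,"tx":-0.027,"ty":-0.014},{"gripper":0,"tx":-0.027,"ty":-0.014},{"gripper":0,"tx":-0.027,"ty":-0.014},{"gripper":0,"tx":-0.027,"ty":-0.014},{"gripper":0,"tx":-0.027,"ty":-0.014},{"gripper":0,"tx":-0.027,"ty":-0.014},{"gripper":0,"tx":-0.027,"ty":-0.014}]' 20
python3 -m inch '[{"gripper":0,"tx":-0.027,"ty":-0.014},{"gripper":0,"tx":-0.027,"ty":-0.014},{"gripper":0,"tx":-0.027,"ty":-0.014},{"gripper":0,"tx":-0.027,"ty":-0.014},{"gripper":0,"tx":-0.027,"ty":-0.014},{"gripper":0,"tx":-0.027,"ty":-0.014},{"gripper":0,"tx":-0.027,"ty":-0.014},{"gripper":0}]'
```

```text
$[0]: bad value
$[0]: bad value
```

```bash
python3 -m inch '[{"gripper":0,"tx":-0.027,"ty":-0.014,"tz":0,"spin":0},{"gripper":0,"tx":-0.027,"ty":-0.014,"tz":0,"spin":0},{"gripper":0,"tx":-0.027,"ty":-0.014,"tz":0,"spin":0},{"gripper":0,"tx":-0.027,"ty":-0.014,"tz":0,"spin":0},{"gripper":0,"tx":-0.027,"ty":-0.014,"tz":0,"spin":0},{"gripper":0,"tx":-0.027,"ty":-0.014,"tz":0,"spin":0},{"gripper":0,"tx":-0.027,"ty":-0.014,"tz":0,"spin":0},{"gripper":0,"tx":-0.027,"ty":-0.014,"tz":0,"spin":0}]' 20
```

```text
clock: 1.6
eef_pos: [413.4, 372.4, 231.4]
tcp_rot: [3.141, 0.0, 2.705]
contact_force: [0.0, 0.3, -0.7]
opening: -0.0
```

```bash
python3 -m inch '[{"gripper":0,"tx":-0.032,"ty":-0.0165,"tz":0,"spin":0},{"gripper":0,"tx":-0.032,"ty":-0.0165,"tz":0,"spin":0},{"gripper":0,"tx":-0.032,"ty":-0.0165,"tz":0,"spin":0},{"gripper":0,"tx":-0.032,"ty":-0.0165,"tz":0,"spin":0},{"gripper":0,"tx":-0.032,"ty":-0.0165,"tz":0.015,"spin":0},{"gripper":0,"tx":-0.032,"ty":-0.0165,"tz":0.02,"spin":0},{"gripper":0,"tx":-0.032,"ty":-0.0165,"tz":0.02,"spin":0},{"gripper":0,"tx":0,"ty":0,"tz":0.015,"spin":0}]'
python3 - <<'E'
from rig import *
import cv2
print(sense()["eef_pos"])
f=grab_frame("scene");a=f["pixels"][80:280,180:420,::-1]
cv2.imwrite("pics/s1.png",cv2.resize(a,None,fx=3,fy=3,interpolation=cv2.INTER_CUBIC))
f=grab_frame("wrist");cv2.imwrite("pics/w1.png",f["pixels"][:,:,::-1])
E
```

```text
clock: 2.4
eef_pos: [568.9, 171.0, 160.2]
tcp_rot: [-3.141, 0.001, 2.702]
contact_force: [-0.0, 0.6, 0.9]
opening: -0.001
[568.86570242 170.99268697 160.22671364]
```

View pics/s1.png

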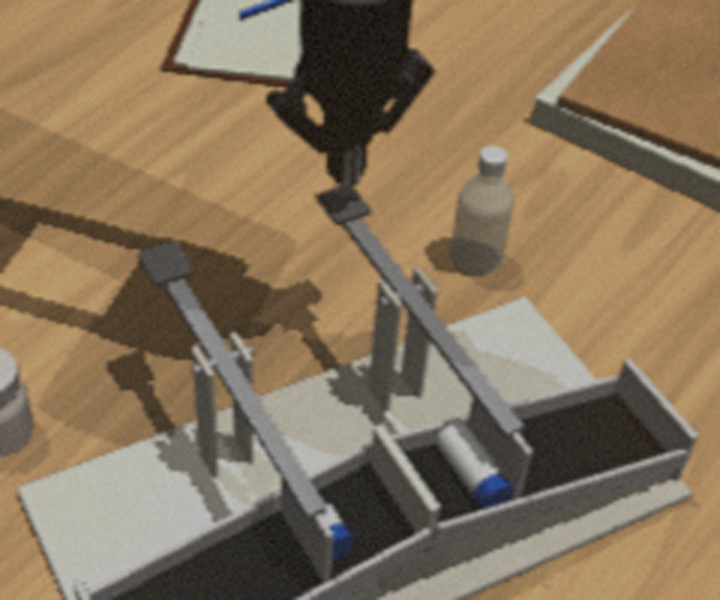

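View pics/w1.png

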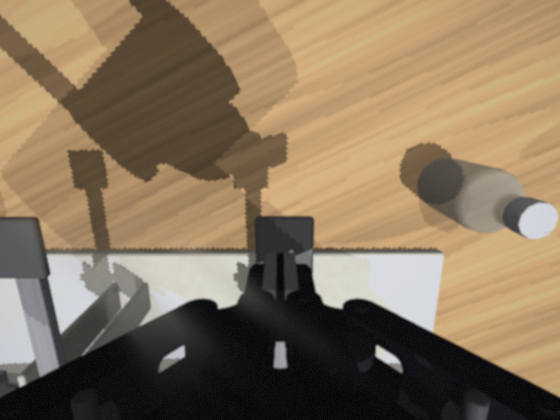

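Fingertips are above the left paddle, and the wrist view shows it centred at about (283,243). I'll nudge 3 mm and press.

```bash
python3 -m inch '[{"gripper":0,"tx":0.003,"ty":0.001,"tz":0.007,"spin":0},{"gripper":0,"tx":0,"ty":0,"tz":0.008,"spin":0},{"gripper":0,"tx":0,"ty":0,"tz":0.008,"spin":0},{"gripper":0,"tx":0,"ty":0,"tz":0.008,"spin":0},{"gripper":0,"tx":0,"ty":0,"tz":0.008,"spin":0},{"gripper":0,"tx":0,"ty":0,"tz":0.008,"spin":0},{"gripper":0,"tx":0,"ty":0,"tz":0.008,"spin":0},{"gripper":0,"tx":0,"ty":0,"tz":0,"spin":0}]'
python3 - <<'E'
from rig import *
import cv2
f=grab_frame("scene");a=f["pixels"][80:280,180:420,::-1]
print(sense()["eef_pos"],sense()["contact_force"])
cv2.imwrite("pics/s2.png",cv2.resize(a,None,fx=3,fy=3,interpolation=cv2.INTER_CUBIC))
E
```

```text
clock: 3.3
eef_pos: [565.0, 176.2, 105.5]
tcp_rot: [3.141, 0.001, 2.705]
contact_force: [-1.2, 2.6, 4.4]
opening: 0.001
[564.93084465 176.22613392 106.03064867] [-0.74425244  1.8414733   4.58459842]
```

View pics/s2.png

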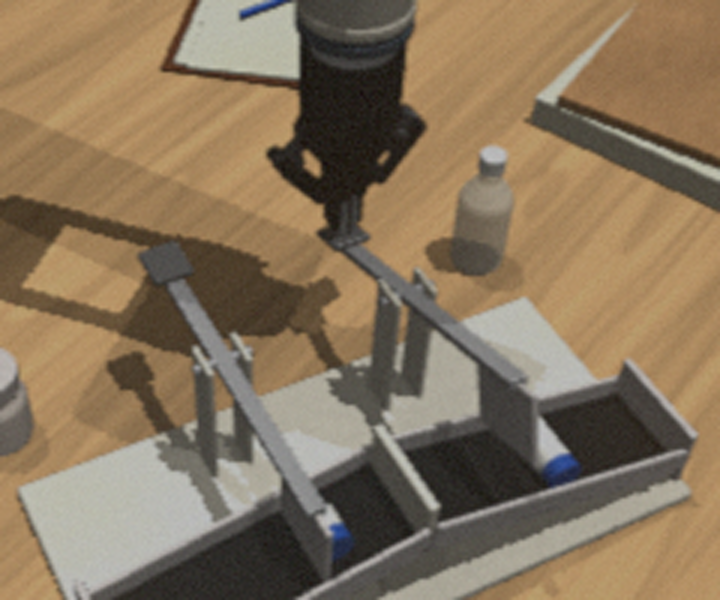

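The paddle is down, the gate is up, and the tube is rolling (cap at about (560,467) in the zoom). Holding.

```bash
python3 -m inch '[{"gripper":0,"tx":0,"ty":0,"tz":0,"spin":0},{"gripper":0,"tx":0,"ty":0,"tz":0,"spin":0},{"gripper":0,"tx":0,"ty":0,"tz":0,"spin":0},{"gripper":0,"tx":0,"ty":0,"tz":0,"spin":0},{"gripper":0,"tx":0,"ty":0,"tz":0,"spin":0},{"gripper":0,"tx":0,"ty":0,"tz":0,"spin":0},{"gripper":0,"tx":0,"ty":0,"tz":0,"spin":0},{"gripper":0,"tx":0,"ty":0,"tz":0,"spin":0}]'
python3 - <<'E'
from rig import *
import cv2
f=grab_frame("scene");a=f["pixels"][80:280,180:420,::-1]
print(sense()["eef_pos"],sense()["contact_force"])
cv2.imwrite("pics/s3.png",cv2.resize(a,None,fx=3,fy=3,interpolation=cv2.INTER_CUBIC))
E
```

```text
clock: 4.15
eef_pos: [564.8, 176.3, 106.4]
tcp_rot: [3.141, 0.0, 2.705]
contact_force: [0.8, 1.5, 4.3]
opening: 0.0
[564.80909621 176.26695404 106.4183883 ] [1.02256989 1.63943029 5.30185568]
```

View pics/s3.png

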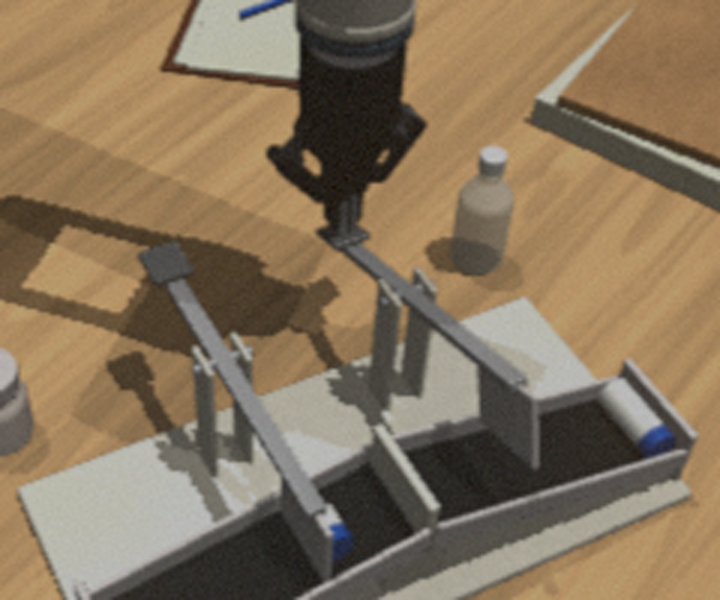

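The tube is resting against the end wall, at zoom (635,415). Next I'll release the paddle and back off.

```bash
python3 -m inch '[{"gripper":0,"tx":0,"ty":0,"tz":-0.007,"spin":0},{"gripper":0,"tx":0,"ty":0,"tz":-0.008,"spin":0},{"gripper":0,"tx":0,"ty":0,"tz":-0.008,"spin":0},{"gripper":0,"tx":0,"ty":0,"tz":-0.01,"spin":0},{"gripper":0,"tx":0,"ty":0,"tz":-0.02,"spin":0},{"gripper":0,"tx":0,"ty":0,"tz":-0.03,"spin":0},{"gripper":0,"tx":0,"ty":0,"tz":-0.03,"spin":0},{"gripper":0,"tx":0,"ty":0,"tz":-0.01,"spin":0}]'
python3 -m inch '[{"gripper":0,"tx":0,"ty":0,"tz":0,"spin":0},{"gripper":0,"tx":0,"ty":0,"tz":0,"spin":0},{"gripper":0,"tx":0,"ty":0,"tz":0,"spin":0},{"gripper":0,"tx":0,"ty":0,"tz":0,"spin":0},{"gripper":0,"tx":0,"ty":0,"tz":0,"spin":0},{"gripper":0,"tx":0,"ty":0,"tz":0,"spin":0},{"gripper":0,"tx":0,"ty":0,"tz":0,"spin":0},{"gripper":0,"tx":0,"ty":0,"tz":0,"spin":0}]'
python3 - <<'E'
from rig import *
import cv2
from h import *
f=grab_frame("scene");a=f["pixels"][80:280,180:420,::-1]
print(sense()["eef_pos"],sense()["contact_force"])
cv2.imwrite("pics/s4.png",cv2.resize(a,None,fx=3,fy=3,interpolation=cv2.INTER_CUBIC))
grab_frame("top")
R=np.array([[.906,-.42],[.42,.906]]).T
mid=np.array([567+503,173.5+38])/2
org=mid+R.T@[140,0]
for n in("scene","top"):
  for t,z in(("long_tube",46),("bottle",60),("jar",40)):
    for d in masks_of(n,t)[:1]:
        p=atz(n,d["centre"][1],d["centre"][0],z)[:2]
        print(n,t,d["conf"],d["centre"],p,"station",R@(p-org))
E
```

```text
clock: 5.0
eef_pos: [566.1, 176.2, 232.8]
tcp_rot: [3.139, 0.004, 2.705]
contact_force: [-0.1, -0.6, -0.4]
opening: 0.003
clock: 5.8
eef_pos: [564.5, 176.2, 229.2]
tcp_rot: [-3.141, -0.0, 2.705]
contact_force: [-0.5, 0.5, -0.0]
opening: 0.004
[564.55019648 176.23589078 229.2616831 ] [-0.32223696 -0.15099563 -0.88904662]
scene long_tube 0.88 [219.6, 392.4] [831.1678927  200.92637531] station [168.68914842 -38.16071891]
scene jar 0.6 [215.2, 178.4] [439.11829551 -92.59786873] station [-309.78796914 -139.43285318]
top long_tube 0.79 [110.6, 196.0] [827.93283645 201.29331932] station [165.91230394 -36.469544  ]
top jar 0.55 [294.6, 327.8] [428.55665709 -91.72903347] station [-318.99190273 -134.2098003 ]
```

View pics/s4.png

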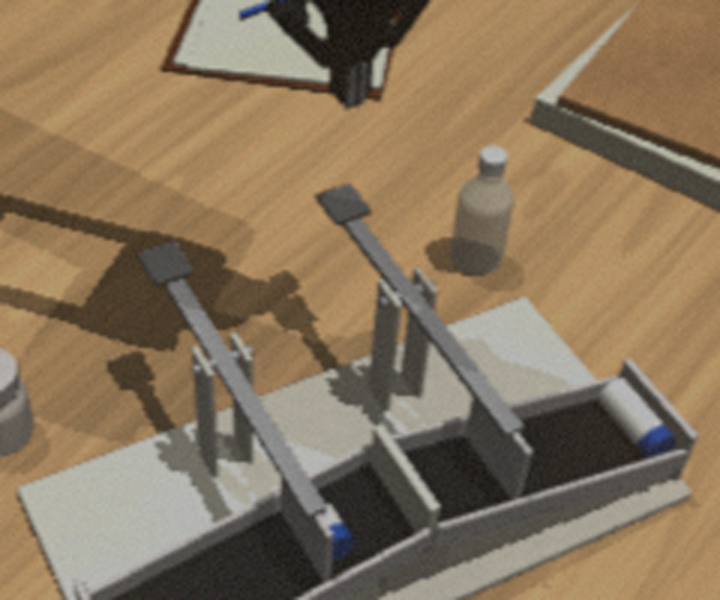

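The left paddle is back at its first pixel position (343,204), so the gate is shut. My printed station coordinates used a transposed rotation. With the right one, the tube is at about x=87, y=+210 mm, as expected.

```bash
python3 -c "
from rig import *
print(sense()['clock']); print(sign_off())"
```

```text
6.2
the job is handed in; nothing more can be done
None
```

The long container was in the left lane. I pressed the left paddle down about 29 mm with shut fingertips and held it until the container lay against the end wall. I then let the paddle up, backed off about 95 mm above it and handed in at 6.2 s.

**Last checks:**
- **Long container:** it rests at about x=87, y=+210 mm in the station frame, against about 208 mm expected.
- **Gates:** the left paddle and gate show in the same pixels as before the press. The right lever and the short pot look unmoved.
- **Bystanders:** bottle and jar look unmoved.
- **Contact:** the force reading was back to noise, under 1 N.

**What failed or disagreed:**
- The network found no bottle in the last pictures, so the bottle's place was checked by eye only.
- The two views put the jar about 10 mm apart. I put that down to a guessed height, because its pixels barely changed from the first pictures.
- My first station-frame numbers were wrong because of a transposed rotation; I reworked them by hand.
- My first two move calls were refused for missing fields, with no motion.

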